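# Sort the loose things on the cheese counter into their trays

## Robot

A 6-joint arm with a two-finger parallel gripper is mounted at the origin on a cart in front of the work surface, level with it; the furniture and walls round the work are solid. World frame = base frame: x ahead of the robot, y to its left, z up, the work surface at z = 0. Lengths are in m, angles in rad, forces in N, time in s.
With the tool pointing down it reaches from about 0.375 to 0.925 m from the base axis. Payload 5.7 kg.
Tool frame: the origin (TCP) lies on the centre line of the jaws, within the pads' length; the fingertips stand 8 mm ahead of it and the grasp point (between the pads) lies 11 mm behind it (bot.finger_overhang is the distance from the TCP to the fingertips, in m); z points along the fingers, y is the line along which they close (so a half turn about z gives the same grasp; the last joint's range is limited). The gripper opens to 88 mm and grips with 3 to 60 N. Pads are 20 mm wide; open, the fingers measure 115 mm over their backs; the gripper's body (75 mm by 178 mm) begins 61 mm behind the grasp point.
Start: joints at [-1.359, 0.359, 1.51, -0, 1.272, -0.115], TCP at [0.193, -0.568, 0.231] pointing down, gripper open.
Joint ranges: [-2.97, 2.97], [-1.01, 2.36], [0.21, 2.38], [-0.96, 4.11], [0.2, 2.71], [-2.98, 2.98]. Speed limits (rad/s): [2.39, 2.39, 3.14, 3.14, 3.14, 3.14].

## Interface

Orientations are given as [roll, pitch, yaw] about the fixed x, y, z axes, in that order (R = Rz(yaw) Ry(pitch) Rx(roll)).
In Python, from workcell import bot, cams, probe_bus, close_job gives the robot as it stands (bot), with the cameras (cams), the readings (probe_bus) and the job as plain functions.
- The arm moves only by the tool jog_arm, called as a command line: name --pt "numbers of a row" for each row, then --argument value for the rest. Schema: {"type":"object","properties":{"rows":{"type":"array","items":{"type":"array","prefixItems":[{"type":"array","items":{"type":"number"},"minItems":3,"maxItems":3},{"type":"array","items":{"type":"number"},"minItems":3,"maxItems":3},{"type":"number"}],"minItems":3,"maxItems":3},"minItems":1,"maxItems":12},"only":{"type":"string"},"quiet":{"type":"boolean"},"lines":{"type":"string"}},"required":["rows"],"additionalProperties":false}. rows is a list of rows, 1 to 12 of them, each written [[rx, ry, rz], [dx, dy, dz], opening]: a rotation vector rx, ry, rz in parts of the range, where 1.0 means pi/2 rad, then dx, dy, dz in fractions of the full range, 1 being 0.3 m, then the opening from 0.0 (shut) to 1.0 (fully open); each row shifts and turns the commanded pose from where the row before left it, along the tool's axes as they then stand; what a row does not reach is not made up. A row lasts 1/12 s, in which the tool goes at most 0.0417 m and 0.125 rad, less where a joint would pass 70% of its speed; a pose out of reach is approached as far as the arm can. The fingers move at their own pace and stop on an object; the grip force is fixed at half the most. Time passes only in rows, so rows that do not move let the fingers close. The tool returns the time, the measured TCP pose, the force, the opening and the grip force at its end. only (a regular expression) keeps the lines of the reply that match it, lines (a string "A,B") keeps lines A to B, and quiet returns only ok. A shift or turn number past 1, either way, is cut back to 1. Input that does not fit is refused with a message, and nothing moves.
- probe_bus.observe(): the state, without advancing time (a new reading comes with each control period).
- cams.capture(name): name is "side" or "top" or "wrist"; returns the picture (420x560x3 uint8, red, green, blue); there is no depth.
- cams.camera_params(name): a dict with "mtx" (3x3 intrinsics, pixels), "k1" (the pictures are not rectified: a ray, as slopes to the right and down, at radius r is drawn at 1 + k1 r^2 times it, then the intrinsics apply), "extrinsics" (4x4, takes a point from world to camera coordinates); the wrist camera has in their place "T_tool_cam" (4x4, takes a point from camera to tool coordinates, whose origin is the TCP and whose axes are the flange's). Camera axes: x right, y up, looking along -z (the intrinsics and any distortion apply to the point x, -y, -z); pixel columns grow to the right and rows downward; lengths in m; the calibration is good to about 2 mm. A picture is of the moment at which its call begins: read the wrist's pose just before it. camera_params takes no time and is no camera call.
- close_job(): hands the job in; it is judged then, once.
The state is a dict: "time_s": time; "qpos": joint angles; "joint_velocities": joint speeds; "joint_torque": joint torques, N m; "position": TCP position; "eef_rot": TCP orientation; "force": force on the tool from outside, world axes, zero at the start; "torque": the same for the moment, N m; "grip_width": opening from 0.0 (shut) to 1.0 (fully open); "gripper_force": force on a finger pad.
Only numpy, scipy, OpenCV 4.12 (cv2) and the standard library are available. Lean on these libraries where they do the work, as an engineer would, in place of code of your own. Each camera call takes 0.05 s, during which the arm holds its last target. There are 200 camera calls.

## Task

Sort the stray things on the front part of the worktop into the three trays: the wrapped narrow wedge of cheese with the maroon top goes in the black tray, the cup of tasting picks and the dish of olives both go in the wooden tray, and the roll of labels goes in the blue tray. Each must end up flat on the floor of its tray, the way up it is now, and the cup and the olives must never be tipped over. Leave the jar with the dark red lid where it is; a second dish of olives and a second label roll at the far back edge of the worktop also stay there.

Things in the scene. Friction and masses are not known exactly. Their poses are not given: they have to be found in the camera images.
- brie_wedge: Loose film-wrapped narrow cheese wedge, maroon pattern on top, lying flat: 157 x 58 x 44 mm, 0.17 kg. Origin: centre of its bounding box on the underside, z up, long side along its y: rind end (x -28 to 27 mm) at y = -76, tip at (-11, 76). Upright cut faces taper 21 degrees. Grasp at (-4, -25) mm, closing along (1, 0.07) of its x, y: 37 mm wide there.
- pick_cup: Loose round grey-beige cup full of wooden tasting picks: 65 mm across at the top, narrowing to 56 mm at the foot, walls 62 mm high, 70 mm high with the picks, about 0.08 kg. Origin at the centre of its underside, z up. Grasp round the body.
- olive_dish: Loose small round grey-beige dish of green olives: 69 mm across, 34 mm high, about 0.13 kg. It is the one near the robot (x under 0.65 m), not the like one at the far back edge (x about 0.95 m), which is fixed. Origin at the centre of its underside, z up. Grasp across the outside.
- label_roll: Loose roll of white price labels standing flat, with a hole in the middle at the top: 60 mm across, 32 mm high, about 0.07 kg. It is the one near the robot (x under 0.65 m), not the like one at the far back edge (x about 0.95 m), which is fixed. Origin at the centre of its underside, z up. Grasp across the outside.
- spread_jar: Jar with a dark red (maroon) screw lid, 75 mm across, 62 mm high. Origin at the centre of its underside, z up. Not part of the job: leave it where it stands.
- wire_cutter: Cheese wire cutter with a white slab and its wire bow raised, fixed, at the back of the work: not part of the job, an obstacle. Origin on the worktop; its base runs from 46 mm in front of the origin (-x) to 194 mm behind and 160 mm to either side, up to 32 mm high; a block of cheese stands on it, and the raised bow (over 90 mm behind the front edge) reaches up to 0.45 m.
- cheese_tray: Black shallow plastic tray, for the cheese: 100 x 190 mm, 12 mm high, small grip lugs at the ends, fixed to the worktop. Origin under its centre, z up; its long side lies along its y. Inside: 92 mm (x) by 182 mm (y), flat floor 4 mm above the worktop; rims 4 mm thick, top at 12 mm.
- tasting_tray: Brown wooden shallow tray, for the cup of picks and the dish of olives, side by side along its length: 100 x 190 mm, 12 mm high, small grip lugs at the ends, fixed to the worktop. Origin under its centre, z up; its long side lies along its y. Inside: 92 mm (x) by 182 mm (y), flat floor 4 mm above the worktop; rims 4 mm thick, top at 12 mm.
- label_tray: Blue shallow plastic tray, for the labels: 100 x 190 mm, 12 mm high, small grip lugs at the ends, fixed to the worktop. Origin under its centre, z up; its long side lies along its y. Inside: 92 mm (x) by 182 mm (y), flat floor 4 mm above the worktop; rims 4 mm thick, top at 12 mm.

How it is judged:
At the end, for the whole second after the job is handed in: Cheese in the black tray, cup and olives in the wooden one, labels in the blue one: undersides under 9 mm above the worktop, tilt under 0.12 rad, origins within 22 mm (cheese 25) of the tray's long middle line and 68 mm (cheese 25) of its middle along it, slower than 30 mm/s (x of brie_wedge in the frame of cheese_tray between -0.025 and 0.025 m and y of brie_wedge in the frame of cheese_tray between -0.025 and 0.025 m and z of brie_wedge in the frame of cheese_tray below 0.009 m and angle between each of brie_wedge, pick_cup, olive_dish, label_roll's own z axis and vertical below 0.12 rad and linear speed of each of brie_wedge, pick_cup, olive_dish, label_roll below 0.03 m/s and x of pick_cup in the frame of tasting_tray between -0.022 and 0.022 m and y of pick_cup in the frame of tasting_tray between -0.068 and 0.068 m and z of each of pick_cup, olive_dish in the frame of tasting_tray below 0.009 m and x of olive_dish in the frame of tasting_tray between -0.022 and 0.022 m and y of olive_dish in the frame of tasting_tray between -0.068 and 0.068 m and x of label_roll in the frame of label_tray between -0.022 and 0.022 m and y of label_roll in the frame of label_tray between -0.068 and 0.068 m and z of label_roll in the frame of label_tray below 0.009 m); the robot touches nothing.
It fails at once if the cup of picks or the dish of olives is tipped over (more than 0.6 rad) (angle between any of pick_cup, olive_dish's own z axis and vertical above 0.6 rad).
It fails at once if the jar is moved by more than 30 mm (distance of spread_jar from where it was at the start of the episode above 0.03 m).
It also fails if it takes over 102 s, if anything falls off the work surface, if the arm or the gripper's body presses on something with over 40 N, if the wrist force passes 120 N, or if a joint passes its speed limit or range.

## Working session

There is one attempt and no reset: what is moved stays moved. The work goes in short steps, Python scripts to look and compute and a tool call to move; the robot and the scene stay as the last step left them, time stands still between calls to the robot, and variables do not carry over. Pictures are saved under pics/ and viewed, at most 14 in all, crops included, and the job is handed in when it is done.

```bash
ls; mkdir -p pics; python3 - <<'E'
from workcell import bot, cams, probe_bus, close_job
import cv2
for n in ("top","side"):
    cv2.imwrite(f"pics/{n}0.png",cv2.resize(cams.capture(n)[:,:,::-1],(800,600),interpolation=cv2.INTER_CUBIC))
    p=cams.camera_params(n);print(n,p)
print(cams.camera_params("wrist"));s=probe_bus.observe();print(s)
E
```

```text
pics
workcell.py
top {'mtx': array([[430.35789608,   0.        , 282.01307041],
       [  0.        , 430.35789608, 216.63873388],
       [  0.        ,   0.        ,   1.        ]]), 'k1': 0.01307662581971045, 'extrinsics': array([[ 1.54249636e-02, -9.99877666e-01,  2.59286322e-03,
         5.94072462e-02],
       [ 9.88854142e-01,  1.56388617e-02,  1.48063879e-01,
        -5.79416054e-01],
       [-1.48086316e-01,  2.80083583e-04,  9.88974400e-01,
        -8.52130268e-01],
       [ 0.00000000e+00,  0.00000000e+00,  0.00000000e+00,
         1.00000000e+00]])}
side {'mtx': array([[422.80255285,   0.        , 267.38200041],
       [  0.        , 422.80255285, 208.45935827],
       [  0.        ,   0.        ,   1.        ]]), 'k1': -0.11064581329038471, 'extrinsics': array([[ 0.99314926, -0.11683448, -0.00205931, -0.57180964],
       [ 0.09378723,  0.78647665,  0.61045756, -0.12310605],
       [-0.0697029 , -0.60646862,  0.79204629, -1.01787836],
       [ 0.        ,  0.        ,  0.        ,  1.        ]])}
{'mtx': array([[317.80695761,   0.        , 281.96924159],
       [  0
[... 464 characters left out ...]
0000e+00]])}
{'time_s': 0.1, 'qpos': array([-1.35911513e+00,  3.59446776e-01,  1.51128322e+00, -3.34492047e-05,
        1.27250271e+00, -1.15032291e-01]), 'joint_velocities': array([-0.00023287, -0.00126699, -0.00243431,  0.00041985, -0.00016735,
        0.00177942]), 'joint_torque': array([ 1.50984201e-04, -5.16360819e+01, -2.71407759e+01,  6.76815491e-02,
        2.75560026e-02, -3.29132740e-05]), 'position': array([ 0.19245428, -0.56767381,  0.22990102]), 'eef_rot': array([-3.13995977e+00, -1.56498240e-04,  3.26723218e-01]), 'force': array([-0.77598822,  0.03059713,  0.20516525]), 'torque': array([0.01159738, 0.02045222, 0.01792032]), 'gripper_force': 0.0, 'grip_width': 0.998063948850206}
```

View pics/top0.png

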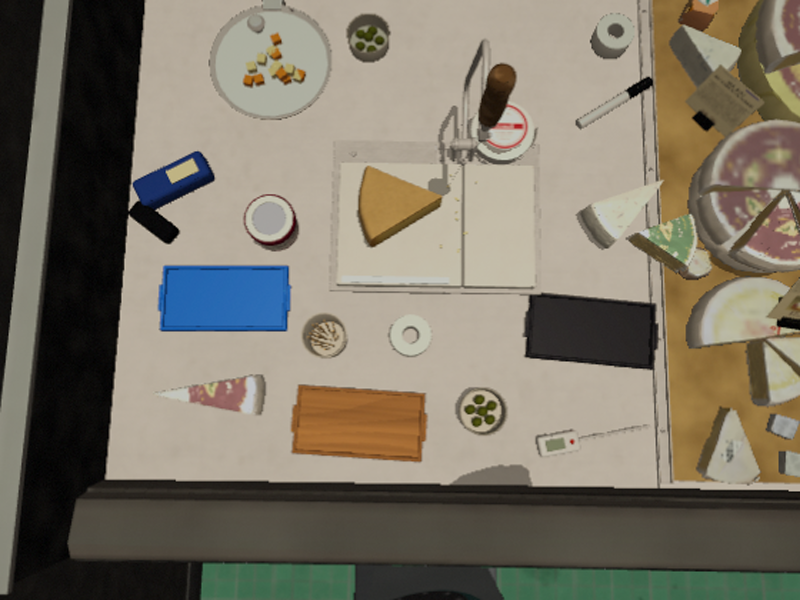

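View pics/side0.png

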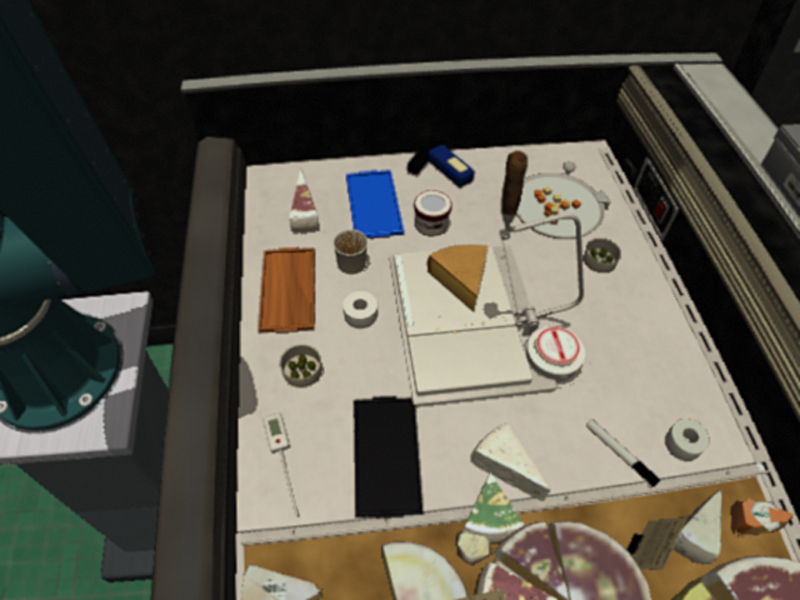

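The top view shows the items in 800x600 pixels: brie about (215,395), tip left; cup (326,337); roll (410,336); olives (481,411); blue tray (225,298); wooden tray (359,423); black tray (591,331). The jar is at (270,219). I'll enlarge this for a closer reading.

```bash
python3 - <<'E'
import cv2
im=cv2.imread("pics/top0.png")  # 800x600
a=im[240:490,130:400]; cv2.imwrite("pics/cl.png",cv2.resize(a,None,fx=2.4,fy=2.4,interpolation=cv2.INTER_CUBIC))
a=im[270:470,380:680]; cv2.imwrite("pics/cr.png",cv2.resize(a,None,fx=2.6,fy=2.6,interpolation=cv2.INTER_CUBIC))
E
```

```text
(no output)
```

View pics/cl.png

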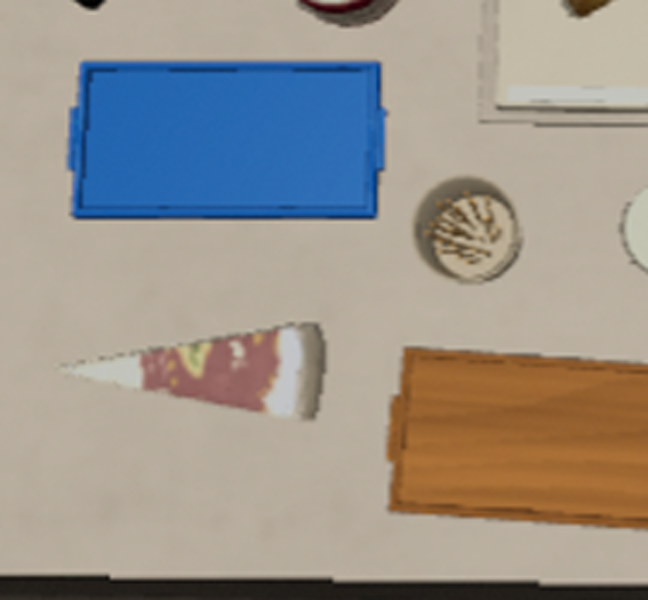

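View pics/cr.png

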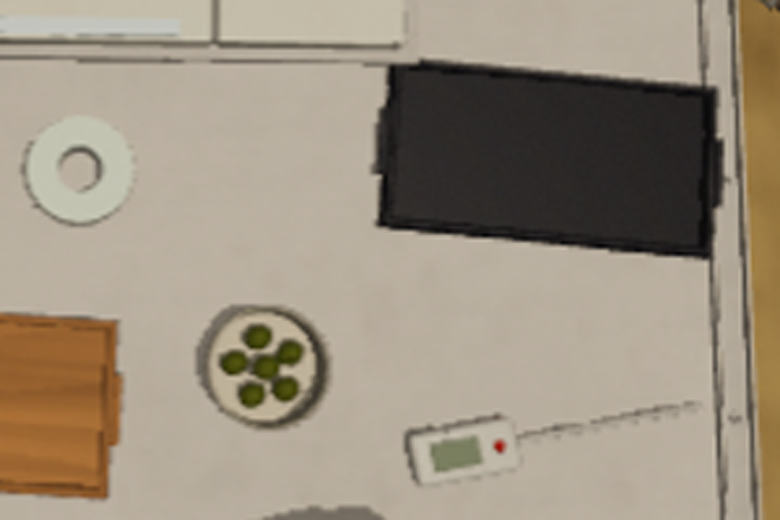

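The enlarged crops give the tray rim corners, the roll at cr (80,169), the olives at cr (263,367), the cup rim at cl (468,230), and the brie tip at cl (57,370) with its rind corners at about (303,322) and (297,418).

```bash
cat > h.py <<'E'
import numpy as np, cv2
from scipy.spatial.transform import Rotation as R
from workcell import bot, cams, probe_bus, close_job
def pose():
    s=probe_bus.observe(); T=np.eye(4); T[:3,:3]=R.from_euler('xyz',s['eef_rot']).as_matrix(); T[:3,3]=s['position']; return T
def cam(n,T=None):
    p=cams.camera_params(n)
    W=T@p['T_tool_cam'] if n=='wrist' else np.linalg.inv(p['extrinsics'])
    return p['mtx'],p['k1'],W
def ray(n,uv,z,T=None):
    K,k,W=cam(n,T); s=cv2.undistortPoints(np.array([[uv]],float),K,np.array([k,0,0,0.]))[0,0]
    d=W[:3,:3]@[s[0],-s[1],-1]; c=W[:3,3]; return c+d*(z-c[2])/d[2]
def tool(xyz,yaw):  # print the move in tool axes (rotvec first, then translation along the turned axes)
    T=pose(); G=R.from_euler('xyz',[np.pi,0,yaw]).as_matrix()
    r=R.from_matrix(T[:3,:3].T@G).as_rotvec(); d=np.array(xyz)-T[:3,3]
    print('pos',T[:3,3].round(4),'rot',r.round(3),'d_before',(T[:3,:3].T@d).round(4),'d_after_rot',(G.T@d).round(4))
E
python3 - <<'E'
from h import *
L=lambda u,v:((u/2.4+130)/1.42857,(v/2.4+240)/1.42857)
Q=lambda u,v:((u/2.6+380)/1.42857,(v/2.6+270)/1.42857)
f=lambda p,z:ray('top',p,z)[:2].round(4)
for n,c in dict(blue=[L(81,62),L(381,62),L(377,217),L(72,217)],wood=[L(404,348),Q(118,321),Q(107,497),L(390,512)],black=[Q(390,63),Q(716,88),Q(709,257),Q(380,226)]).items():
    P=np.array([ray('top',p,.012)[:2] for p in c]); d=P[0]-P[1]+P[3]-P[2]; w=P[0]-P[3]+P[1]-P[2]
    print(n,P.mean(0).round(4),'yaw of y axis',np.arctan2(-d[0],d[1]).round(3),np.linalg.norm(d)/2,np.linalg.norm(w)/2)
print('cup',f(L(468,230),.062),'roll',f(Q(80,169),.032),'olive',f(Q(263,367),.034))
print('brie tip',f(L(57,370),.044),'cor',f(L(303,322),.044),f(L(297,418),.044),'bot',f(L(325,330),0),f(L(316,420),0))
print('jar',f((270/1.42857,219/1.42857),.062), 'front',f((300/1.42857,482/1.42857),0))
E
```

```text
blue [0.5965 0.337 ] yaw of y axis 0.016 0.18954439530361736 0.09877285222712083
wood [0.414  0.1297] yaw of y axis -0.048 0.18778309101665544 0.0981723981062629
black [ 0.5554 -0.2139] yaw of y axis -0.07 0.18839048061788566 0.09668103722793206
cup [0.5361 0.1781] roll [0.5425 0.0563] olive [ 0.434  -0.0462]
brie tip [0.4511 0.4204] cor [0.4815 0.2766] [0.4251 0.2773] bot [0.4785 0.273 ] [0.423  0.2758]
jar [0.7056 0.2638] front [0.3274 0.215 ]
```

The rows are not in the units I measure in: shifts go in shares of 0.3 m and turns go in shares of pi/2 rad. I convert before sending: -0.0348 m / 0.3 = -0.116, 0.0161 m / 0.3 = 0.0537, 0.109 rad / 1.5708 = 0.0694.

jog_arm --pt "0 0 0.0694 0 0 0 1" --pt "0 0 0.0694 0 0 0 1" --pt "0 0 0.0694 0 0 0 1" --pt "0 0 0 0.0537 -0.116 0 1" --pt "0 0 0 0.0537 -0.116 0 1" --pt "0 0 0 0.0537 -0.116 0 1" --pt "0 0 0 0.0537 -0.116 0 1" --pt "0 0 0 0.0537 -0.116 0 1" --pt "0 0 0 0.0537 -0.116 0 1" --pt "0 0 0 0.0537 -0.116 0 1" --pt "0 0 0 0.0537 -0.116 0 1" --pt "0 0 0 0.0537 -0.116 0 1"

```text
refused: rows[0]: [0, 0, 0.0694, 0, 0, 0, 1] is too long (schema: maxItems 3). Nothing was moved.
```

I used the wrong layout. The manual says rows with the three-number parts in brackets of their own; once more.

jog_arm --rows '[[[0,0,0.0694],[0,0,0],1],[[0,0,0.0694],[0,0,0],1],[[0,0,0.0694],[0,0,0],1],[[0,0,0],[0.0537,-0.116,0],1],[[0,0,0],[0.0537,-0.116,0],1],[[0,0,0],[0.0537,-0.116,0],1],[[0,0,0],[0.0537,-0.116,0],1],[[0,0,0],[0.0537,-0.116,0],1],[[0,0,0],[0.0537,-0.116,0],1],[[0,0,0],[0.0537,-0.116,0],1],[[0,0,0],[0.0537,-0.116,0],1],[[0,0,0],[0.0537,-0.116,0],1]]'

```text
time_s: 1.1
position: [0.3377, -0.2531, 0.2305]
eef_rot: [-3.141, 0.0, -0.001]
force: [0.4, 0.2, -0.2]
grip_width: 0.998
gripper_force: 0.0
```

jog_arm --rows '[[[0,0,0],[0.0537,-0.116,0],1],[[0,0,0],[0.0537,-0.116,0],1],[[0,0,0],[0.0537,-0.116,0],1],[[0,0,0],[0.0537,-0.116,0],1],[[0,0,0],[0,0,0],1],[[0,0,0],[0,0,0],1]]'

```text
time_s: 1.6
position: [0.4022, -0.1141, 0.2305]
eef_rot: [-3.141, 0.001, 0.005]
force: [0.2, -0.8, 0.3]
grip_width: 1.0
gripper_force: 0.0
```

```bash
python3 - <<'E'
from h import *
tool([.434,-.0462,.2],0)
T=pose(); cv2.imwrite("pics/w1.png",cams.capture('wrist')[:,:,::-1])
c=[.434,-.0462,.034]; K,k,W=cam('wrist',T); p=np.linalg.inv(W)@[*c,1]; print('expected px',K[0,2]+K[0,0]*p[0]/-p[2],K[1,2]-K[1,1]*p[1]/-p[2])
# rail height: top pixel (300,490)/1.4286 -> side pixel for several heights
p=cams.camera_params('side');
for z in (0,.03,.06,.09,.12):
    X=ray('top',(210,343),z); q=p['extrinsics']@[*X,1]; s=np.array([q[0],-q[1]])/-q[2]; s*=1+p['k1']*(s@s)
    print(z,X[0].round(3),(1.4286*(p['mtx'][:2,:2]@s+p['mtx'][:2,2])).round())
E
```

```text
pos [ 0.4022 -0.1141  0.2305] rot [-0.     0.001  0.005] d_before [ 0.0321 -0.0677  0.0305] d_after_rot [ 0.0318 -0.0679  0.0305]
expected px 219.94375519586714 158.17063794962462
0 0.316 [237. 259.]
0.03 0.32 [236. 250.]
0.06 0.324 [235. 241.]
0.09 0.329 [234. 232.]
0.12 0.333 [233. 222.]
```

View pics/w1.png

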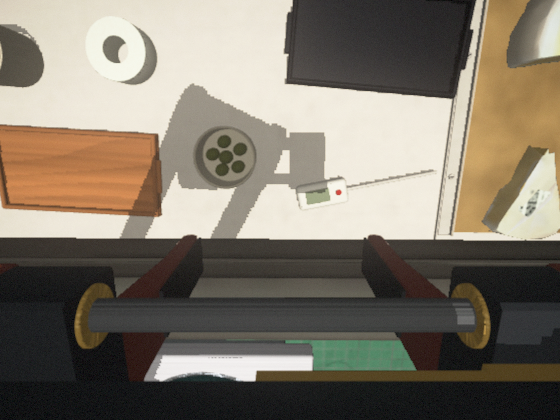

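```bash
python3 - <<'E'
from h import *
T=pose();f=lambda p,z:ray('wrist',p,z,T)[:2].round(4)
print(T[:3,3],'olive',f((226.5,157),.034),'roll',f((116,49),.032))
print('wood right',f((158,134),.012),f((161,215),.012),'black bot',f((287,82),.012),f((452,97),.012))
Q=lambda u,v:((u/2.6+380)/1.42857,(v/2.6+270)/1.42857)
for n,p in dict(wr=(118,321),wr2=(107,497),bl=(380,226),bl2=(709,257)).items(): print(n,ray('top',Q(*p),.012)[:2].round(4))
E
```

```text
[ 0.40185374 -0.11541461  0.23049474] olive [ 0.4351 -0.0549] roll [0.5428 0.0523]
wood right [0.4586 0.0257] [0.3626 0.0314] black bot [ 0.5144 -0.1207] [ 0.4993 -0.3033]
wr [0.4582 0.0333]
wr2 [0.3608 0.0385]
bl [ 0.5145 -0.1163]
bl2 [ 0.4999 -0.3036]
```

Wrist view: olives at about (227,157), which puts y near -0.053 against -0.046 from the top view. I'll move over the dish and look closer.

To row units: -0.022 m / 0.3 = -0.0733, 0.02 m / 0.3 = 0.0667.

jog_arm --rows '[[[0,0,0],[0.0367,-0.0733,0.0667],1],[[0,0,0],[0.0367,-0.0733,0.0667],1],[[0,0,0],[0.0333,-0.0733,0.0667],1],[[0,0,0],[0,0,0.0667],1],[[0,0,0],[0,0,0],1],[[0,0,0],[0,0,0],1],[[0,0,0],[0,0,0],1],[[0,0,0],[0,0,0],1]]'

```text
time_s: 2.32
position: [0.4346, -0.0513, 0.1518]
eef_rot: [3.141, -0.002, -0.002]
force: [-0.2, 0.8, 0.4]
grip_width: 1.0
gripper_force: 0.0
```

```bash
python3 - <<'E'
from h import *
T=pose(); print(probe_bus.observe()['eef_rot']); im=cams.capture('wrist')[:,:,::-1]; print(T[:3,3],pose()[:3,3]); cv2.imwrite("pics/w2f.png",im)
cv2.imwrite("pics/w2.png",cv2.resize(im[0:260,:400],(800,520),interpolation=cv2.INTER_CUBIC))
def pr(c):
    K,k,W=cam('wrist',T); p=np.linalg.inv(W)@[*c,1]; return np.round([2*(K[0,2]+K[0,0]*p[0]/-p[2]),2*(K[1,2]-K[1,1]*p[1]/-p[2])])
print(pr([.434,-.0462,.034]),pr([.5425,.0563,.032]),pr([.4582,.0333,.012]),pr([.3608,.0385,.012]))
E
```

```text
[ 3.14088516e+00 -1.83000475e-03 -2.14851917e-03]
[ 0.43464969 -0.05132453  0.151795  ] [ 0.4347038  -0.05112298  0.15183525]
[552. 411.] [293. 147.] [381. 349.] [385. 542.]
```

View pics/w2.png

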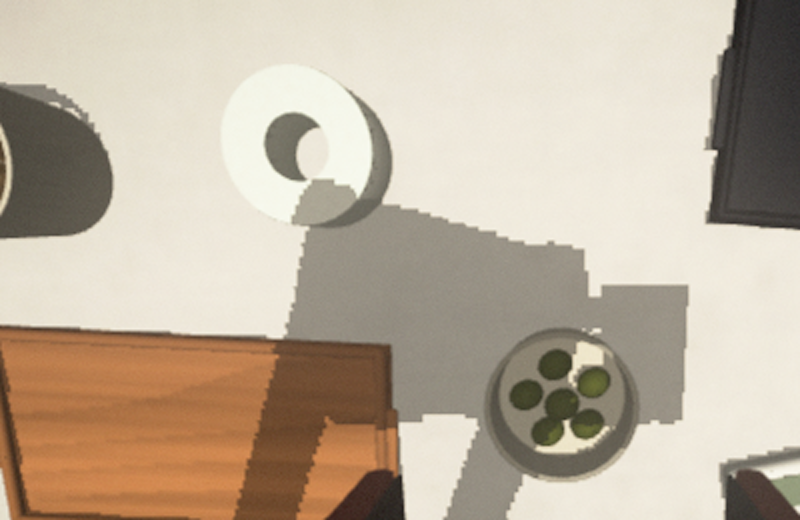

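The olives are at crop (562,405), about 4 mm further right than the top view gave. I'll take a compromise of (.4355,-.049), descend and grip.

To row units: 0.03 m / 0.3 = 0.1, -0.002 m / 0.3 = -0.0067.

jog_arm --rows '[[[0,0,0],[0.0033,-0.0067,0.1],1],[[0,0,0],[0,0,0.1],1],[[0,0,0],[0,0,0.1],1],[[0,0,0],[0,0,0.0833],1],[[0,0,0],[0,0,0.0633],1],[[0,0,0],[0,0,0],1],[[0,0,0],[0,0,0],1],[[0,0,0],[0,0,0],0],[[0,0,0],[0,0,0],0],[[0,0,0],[0,0,0],0],[[0,0,0],[0,0,0],0],[[0,0,0],[0,0,0],0]]'

```text
time_s: 3.37
position: [0.4361, -0.0483, 0.0179]
eef_rot: [3.141, -0.003, 0.0]
force: [-1.2, -0.8, 9.8]
grip_width: 0.766
gripper_force: 30.0
```

To row units: -0.025 m / 0.3 = -0.0833, -0.02 m / 0.3 = -0.0667.

jog_arm --rows '[[[0,0,0],[0,0,-0.0333],0],[[0,0,0],[0,0,-0.0667],0],[[0,0,0],[0,0,-0.0667],0],[[0,0,0],[-0.0167,-0.0833,0],0],[[0,0,0],[-0.0167,-0.0833,0],0],[[0,0,0],[-0.0167,-0.0833,0],0],[[0,0,0],[-0.0167,-0.0833,0],0],[[0,0,0],[-0.0133,-0.0833,0],0],[[0,0,0],[0,0,0],0],[[0,0,0],[0,0,0.0667],0],[[0,0,0],[0,0,0.05],0],[[0,0,0],[0,0,0],0]]'

```text
time_s: 4.37
position: [0.4098, 0.077, 0.0304]
eef_rot: [3.142, 0.003, 0.0]
force: [-0.6, 0.1, -1.1]
grip_width: 0.77
gripper_force: 30.0
```

To row units: -0.04 m / 0.3 = -0.1333, 0.002 m / 0.3 = 0.0067.

jog_arm --rows '[[[0,0,0],[0.0067,0,0.0133],0],[[0,0,0],[0,0,0.0133],0],[[0,0,0],[0,0,0],0],[[0,0,0],[0,0,0],0],[[0,0,0],[0,0,0],0.95],[[0,0,0],[0,0,0],0.95],[[0,0,0],[0,0,0],0.95],[[0,0,0],[0,0,-0.0333],1],[[0,0,0],[0,0,-0.1],1],[[0,0,0],[0,0,-0.1333],1],[[0,0,0],[0,0,-0.1333],1],[[0,0,0],[0,0,0],1]]'

```text
time_s: 5.37
position: [0.4174, 0.0774, 0.1499]
eef_rot: [-3.141, -0.011, 0.0]
force: [1.3, -0.1, 0.1]
grip_width: 0.998
gripper_force: 0.0
```

```bash
python3 - <<'E'
from h import *
tool([.536,.178,.15],0)
E
```

```text
pos [0.4174 0.0774 0.1499] rot [-0.    -0.011  0.   ] d_before [ 0.1186 -0.1006  0.0013] d_after_rot [ 1.186e-01 -1.006e-01 -1.000e-04]
```

To row units: -0.022 m / 0.3 = -0.0733, 0.02 m / 0.3 = 0.0667.

jog_arm --rows '[[[0,0,0],[0.0667,-0.0733,-0.04],1],[[0,0,0],[0.0667,-0.0733,-0.04],1],[[0,0,0],[0.0667,-0.0733,-0.04],1],[[0,0,0],[0.0667,-0.0733,-0.04],1],[[0,0,0],[0,0,0],1],[[0,0,0],[0,0,0],1],[[0,0,0],[0,0,0],1],[[0,0,0],[0,0,0],1]]'

```text
time_s: 6.03
position: [0.4913, 0.1643, 0.1908]
eef_rot: [3.141, 0.003, -0.001]
force: [1.1, -0.5, 0.3]
grip_width: 1.001
gripper_force: 0.0
```

```bash
python3 - <<'E'
from h import *
T=pose(); print(T[:3,3],probe_bus.observe()['eef_rot']); im=cams.capture('wrist')[:,:,::-1]; cv2.imwrite("pics/w3.png",cv2.resize(im[:300],(800,428)))
def pr(c):
    K,k,W=cam('wrist',T); p=np.linalg.inv(W)@[*c,1]; return np.round([(K[0,2]+K[0,0]*p[0]/-p[2])/.7,(K[1,2]-K[1,1]*p[1]/-p[2])/.7])
print('cup',pr([.536,.178,.062]),pr([.536,.178,0]),'roll',pr([.5425,.055,.032]),'blue c',pr([.5965,.337,.004]))
E
```

```text
[0.49126251 0.16427178 0.19079016] [ 3.14094236e+00  2.64024490e-03 -5.73068452e-04]
cup [380. 217.] [384. 209.] roll [565. 203.] blue c [156. 122.]
```

View pics/w3.png

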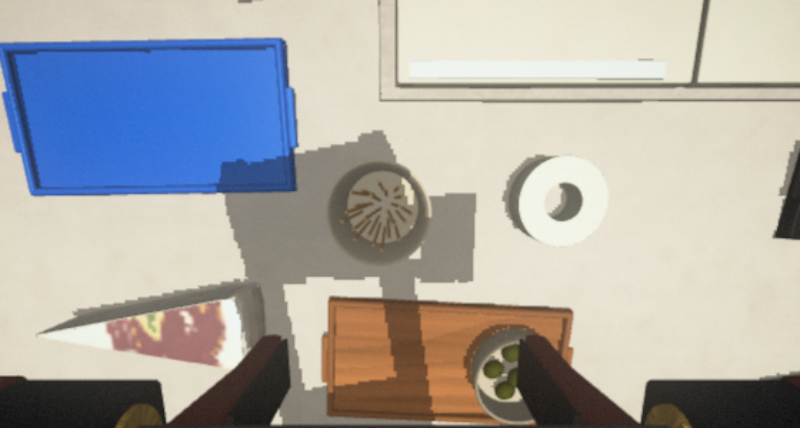

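Wrist view: the cup's rim is centred at (380,213), matching the estimate within about 3 mm. The dish stands in the wooden tray. Next I grasp the cup.

To row units: 0.03 m / 0.3 = 0.1, 0.02 m / 0.3 = 0.0667.

jog_arm --rows '[[[0,0,0],[0.0767,-0.0233,0.0667],1],[[0,0,0],[0.0767,-0.0233,0.0667],1],[[0,0,0],[0,0,0.1],1],[[0,0,0],[0,0,0.1],1],[[0,0,0],[0,0,0.1],1],[[0,0,0],[0,0,0.0667],1],[[0,0,0],[0,0,0.0367],1],[[0,0,0],[0,0,0],1],[[0,0,0],[0,0,0],0],[[0,0,0],[0,0,0],0],[[0,0,0],[0,0,0],0],[[0,0,0],[0,0,0],0]]'

```text
time_s: 7.08
position: [0.5401, 0.1793, 0.0321]
eef_rot: [-3.141, -0.003, -0.0]
force: [1.0, -0.2, 0.1]
grip_width: 0.737
gripper_force: 0.3
```

jog_arm --rows '[[[0,0,0],[0,0,0],0],[[0,0,0],[0,0,-0.0333],0],[[0,0,0],[0,0,-0.0667],0],[[0,0,0],[0,0,-0.0667],0],[[0,0,0],[0,0,0],0]]'

```text
time_s: 7.5
position: [0.5415, 0.1797, 0.0846]
eef_rot: [-3.14, -0.006, -0.0]
force: [0.2, 0.2, -0.7]
grip_width: 0.72
gripper_force: 30.0
```

To row units: -0.025 m / 0.3 = -0.0833, -0.02 m / 0.3 = -0.0667.

jog_arm --rows '[[[0,0,0],[-0.04,0,0],0],[[0,0,0],[-0.0667,0,0],0],[[0,0,0],[-0.0833,0,0],0],[[0,0,0],[-0.0833,0,0],0],[[0,0,0],[-0.0667,0,0],0],[[0,0,0],[-0.04,0,0.0333],0],[[0,0,0],[-0.0233,0,0.05],0],[[0,0,0],[0,0,0.0333],0],[[0,0,0],[0,0,0],0],[[0,0,0],[0,0,0],0]]'

```text
time_s: 8.33
position: [0.4176, 0.1791, 0.0454]
eef_rot: [3.141, 0.001, -0.0]
force: [0.9, -0.3, -0.1]
grip_width: 0.723
gripper_force: 30.0
```

To row units: -0.04 m / 0.3 = -0.1333, 0.004 m / 0.3 = 0.0133.

jog_arm --rows '[[[0,0,0],[0,0,0.0167],0],[[0,0,0],[0,0,0.0133],0],[[0,0,0],[0,0,0],0],[[0,0,0],[0,0,0],0],[[0,0,0],[0,0,0],0.9],[[0,0,0],[0,0,0],0.9],[[0,0,0],[0,0,0],0.9],[[0,0,0],[0,0,-0.0667],0.9],[[0,0,0],[0,0,-0.1],1],[[0,0,0],[0,0,-0.1333],1],[[0,0,0],[0,0,-0.1],1],[[0,0,0],[0,0,0],1]]'

```text
time_s: 9.33
position: [0.4219, 0.1802, 0.1622]
eef_rot: [-3.139, -0.01, -0.0]
force: [1.4, -0.1, 0.3]
grip_width: 1.002
gripper_force: 0.0
```

```bash
python3 - <<'E'
from h import *
tool([.5435,.055,.15],0)
E
```

```text
pos [0.4219 0.1802 0.1622] rot [-0.003 -0.01  -0.   ] d_before [0.1214 0.1253 0.0131] d_after_rot [0.1216 0.1252 0.0122]
```

To row units: 0.03 m / 0.3 = 0.1, 0.025 m / 0.3 = 0.0833.

jog_arm --rows '[[[0,0,0],[0.0833,0.0833,0],1],[[0,0,0],[0.0833,0.0833,0],1],[[0,0,0],[0.0833,0.0833,0],1],[[0,0,0],[0.0833,0.0833,0],1],[[0,0,0],[0.0833,0.0833,0],1],[[0,0,0],[0,0,0.1],1],[[0,0,0],[0,0,0.1],1],[[0,0,0],[0,0,0.1],1],[[0,0,0],[0,0,0],1],[[0,0,0],[0,0,0],1],[[0,0,0],[0,0,0],1]]'

```text
time_s: 10.25
position: [0.5435, 0.0542, 0.0674]
eef_rot: [-3.142, -0.001, 0.0]
force: [0.2, 0.7, 1.0]
grip_width: 1.001
gripper_force: 0.0
```

```bash
python3 - <<'E'
from h import *
tool([.5435,.055,.017],0)
E
```

```text
pos [0.5435 0.0542 0.0674] rot [-0.    -0.001  0.   ] d_before [-0.     -0.0008  0.0504] d_after_rot [ 0.     -0.0008  0.0504]
```

To row units: -0.03 m / 0.3 = -0.1, -0.02 m / 0.3 = -0.0667.

jog_arm --rows '[[[0,0,0],[0,-0.0033,0.0667],1],[[0,0,0],[0,0,0.0667],1],[[0,0,0],[0,0,0.0333],1],[[0,0,0],[0,0,0],1],[[0,0,0],[0,0,0],0],[[0,0,0],[0,0,0],0],[[0,0,0],[0,0,0],0],[[0,0,0],[0,0,0],0],[[0,0,0],[0,0,0],0],[[0,0,0],[0,0,-0.0333],0],[[0,0,0],[0,0,-0.0667],0],[[0,0,0],[0,0,-0.1],0]]'

```text
time_s: 11.25
position: [0.5409, 0.0551, 0.076]
eef_rot: [-3.141, 0.005, -0.0]
force: [0.3, 0.2, -1.9]
grip_width: 0.677
gripper_force: 30.0
```

jog_arm --rows '[[[0,0,0],[0.02,-0.1033,0],0],[[0,0,0],[0.02,-0.1033,0],0],[[0,0,0],[0.02,-0.1033,0],0],[[0,0,0],[0.02,-0.1033,0],0],[[0,0,0],[0.02,-0.1033,0],0],[[0,0,0],[0.02,-0.1033,0],0],[[0,0,0],[0.02,-0.1033,0],0],[[0,0,0],[0.02,-0.1033,0],0],[[0,0,0],[0.0167,-0.1033,0],0],[[0,0,0],[0,0,0.0667],0],[[0,0,0],[0,0,0.0667],0],[[0,0,0],[0,0,0],0]]'

```text
time_s: 12.25
position: [0.5932, 0.3337, 0.0337]
eef_rot: [3.139, 0.006, 0.001]
force: [-0.4, -0.3, -1.7]
grip_width: 0.676
gripper_force: 30.0
```

To row units: 0.008 m / 0.3 = 0.0267.

jog_arm --rows '[[[0,0,0],[0,0,0],0],[[0,0,0],[0,0,0],0],[[0,0,0],[0,0,0.0267],0],[[0,0,0],[0,0,0],0],[[0,0,0],[0,0,0],0],[[0,0,0],[0,0,0],0]]'

```text
time_s: 12.75
position: [0.5963, 0.3339, 0.0291]
eef_rot: [-3.141, -0.0, -0.001]
force: [-0.2, -0.4, 0.2]
grip_width: 0.672
gripper_force: 30.0
```

To row units: -0.04 m / 0.3 = -0.1333, -0.03 m / 0.3 = -0.1.

jog_arm --rows '[[[0,0,0],[0,0,0.0133],0],[[0,0,0],[0,0,0.01],0],[[0,0,0],[0,0,0],0],[[0,0,0],[0,0,0],0],[[0,0,0],[0,0,0],0.95],[[0,0,0],[0,0,0],0.95],[[0,0,0],[0,0,0],0.95],[[0,0,0],[0,0,-0.0667],1],[[0,0,0],[0,0,-0.1],1],[[0,0,0],[0,0,-0.1333],1],[[0,0,0],[0,0,-0.1333],1],[[0,0,0],[0,0,-0.0667],1]]'

```text
time_s: 13.75
position: [0.5982, 0.3351, 0.177]
eef_rot: [-3.139, -0.006, -0.0]
force: [0.2, 0.4, 0.5]
grip_width: 1.001
gripper_force: 0.0
```

jog_arm --rows '[[[0,0,-0.0764],[0,0,0],1],[[0,0,-0.0764],[0,0,0],1],[[0,0,-0.0764],[0,0,0],1],[[0,0,-0.0764],[0,0,0],1],[[0,0,-0.0764],[0,0,0],1],[[0,0,-0.0764],[0,0,0],1],[[0,0,-0.0764],[0,0,0],1],[[0,0,-0.0764],[0,0,0],1],[[0,0,-0.0764],[0,0,0],1],[[0,0,-0.0764],[0,0,0],1],[[0,0,-0.0764],[0,0,0],1],[[0,0,-0.0764],[0,0,0],1]]'

```text
time_s: 14.75
position: [0.596, 0.3341, 0.1717]
eef_rot: [-3.142, -0.0, 1.446]
force: [0.1, -0.2, 0.2]
grip_width: 1.001
gripper_force: 0.0
```

jog_arm --rows '[[[0,0,-0.0764],[0,0,0],1],[[0,0,0],[0,0,0],1],[[0,0,0],[0,0,0],1]]'

```text
time_s: 15.0
position: [0.596, 0.3341, 0.1717]
eef_rot: [-3.142, -0.0, 1.556]
force: [-1.0, 0.2, -0.6]
grip_width: 0.999
gripper_force: 0.0
```

```bash
python3 - <<'E'
from h import *
tool([.452,.29,.18],np.pi/2)
E
```

```text
pos [0.596  0.3341 0.1717] rot [-0.    -0.    -0.015] d_before [-0.0462 -0.1434 -0.0083] d_after_rot [-0.0441 -0.144  -0.0083]
```

To row units: -0.036 m / 0.3 = -0.12, -0.016 m / 0.3 = -0.0533.

jog_arm --rows '[[[0,0,0],[-0.0533,-0.12,-0.0233],1],[[0,0,0],[-0.0533,-0.12,-0.0233],1],[[0,0,0],[-0.0533,-0.12,-0.0233],1],[[0,0,0],[-0.0533,-0.12,-0.0233],1],[[0,0,0],[0,0,0],1],[[0,0,0],[0,0,0],1],[[0,0,0],[0,0,0],1],[[0,0,0],[0,0,0],1]]'

```text
time_s: 15.67
position: [0.4531, 0.2724, 0.2]
eef_rot: [3.14, -0.001, 1.558]
force: [0.2, 0.7, 0.8]
grip_width: 1.002
gripper_force: 0.0
```

```bash
python3 - <<'E'
from h import *
T=pose(); print(T[:3,3],probe_bus.observe()['eef_rot']); im=cams.capture('wrist')[:,:,::-1]; cv2.imwrite("pics/w4.png",cv2.resize(im[:260,100:500],(800,520),interpolation=cv2.INTER_CUBIC))
np.save('T4.npy',T)
E
```

```text
[0.45305548 0.27235583 0.2000469 ] [ 3.13978702e+00 -9.22859221e-04  1.55824851e+00]
```

View pics/w4.png

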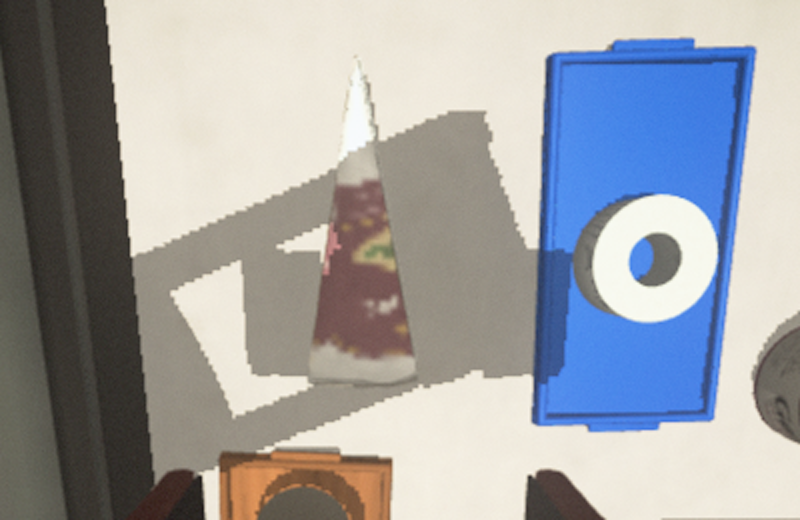

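The roll sits in the blue tray. Brie top face: tip (356,58), rind corners (309,378) and (416,378).

```bash
python3 - <<'E'
from h import *
T=np.load('T4.npy'); f=lambda u,v,z=.044:ray('wrist',(u/2+100,v/2),z,T)[:2]
t,a,b=f(356,58),f(309,378),f(416,378); print(t,a,b)
m=(a+b)/2; v=t-m; yaw=np.arctan2(-v[0],v[1])-np.arctan2(10.5,152); print('yaw',yaw,np.linalg.norm(v))
c,s=np.cos(yaw),np.sin(yaw); M=np.array([[c,-s],[s,c]])
o=(t-M@[-.011,.076]+m-M@[-.0005,-.076])/2; g=o+M@[-.004,-.025]; print('origin',o,'grasp',g,'close ang',yaw+.07)
tool([*g,.15],np.pi/2+yaw+.07)
# target: same rigid offset in tray frame
ty=-.07; ctr=np.array([.5555,-.215]); M2=np.array([[np.cos(ty),-np.sin(ty)],[np.sin(ty),np.cos(ty)]])
print('place tcp',ctr+M2@[-.004,-.025],'turn',ty-yaw)
E
```

```text
[0.45157157 0.4215516 ] [0.42608394 0.27928194] [0.4789909 0.2785944]
yaw -0.062196993500411066 0.14261670037892704
origin [0.45779338 0.34988748] grasp [0.45224719 0.32518445] close ang 0.007803006499588941
pos [0.453  0.2723 0.1998] rot [ 0.001 -0.001 -0.02 ] d_before [ 0.0528 -0.0015  0.0498] d_after_rot [ 0.0529 -0.0003  0.0498]
place tcp [ 0.54976122 -0.239659  ] turn -0.007803006499588941
```

To row units: 0.03 m / 0.3 = 0.1, 0.02 m / 0.3 = 0.0667, -0.02 rad / 1.5708 = -0.0127.

jog_arm --rows '[[[0,0,-0.0127],[0,0,0],1],[[0,0,0],[0.09,0,0.0667],1],[[0,0,0],[0.0867,0,0.1],1],[[0,0,0],[0,0,0.1],1],[[0,0,0],[0,0,0.1],1],[[0,0,0],[0,0,0.1],1],[[0,0,0],[0,0,0.0833],1],[[0,0,0],[0,0,0.0467],1],[[0,0,0],[0,0,0],1],[[0,0,0],[0,0,0],0],[[0,0,0],[0,0,0],0],[[0,0,0],[0,0,0],0]]'

```text
time_s: 16.72
position: [0.4521, 0.3254, 0.0219]
eef_rot: [3.139, -0.001, 1.58]
force: [-0.4, 0.4, -0.2]
grip_width: 0.811
gripper_force: 0.0
```

jog_arm --rows '[[[0,0,0],[0,0,0],0],[[0,0,0],[0,0,0],0],[[0,0,0],[0,0,0],0],[[0,0,0],[0,0,0],0]]'

```text
time_s: 17.05
position: [0.4512, 0.3249, 0.0213]
eef_rot: [3.141, -0.001, 1.58]
force: [-0.1, 0.3, 0.3]
grip_width: 0.51
gripper_force: 0.0
```

To row units: -0.04 m / 0.3 = -0.1333, -0.03 m / 0.3 = -0.1.

jog_arm --rows '[[[0,0,0],[0,0,0],0],[[0,0,0],[0,0,0],0],[[0,0,0],[0,0,0],0],[[0,0,0],[0,0,0],0],[[0,0,0],[0,0,-0.0333],0],[[0,0,0],[0,0,-0.0667],0],[[0,0,0],[0,0,-0.1],0],[[0,0,0],[0,0,-0.1333],0],[[0,0,0],[0,0,-0.1],0],[[0,0,0],[0,0,0],0],[[0,0,0],[0,0,0],0]]'

```text
time_s: 17.97
position: [0.4518, 0.3253, 0.1526]
eef_rot: [3.138, -0.002, 1.58]
force: [-0.0, 0.8, -2.8]
grip_width: 0.453
gripper_force: 29.5
```

```bash
python3 - <<'E'
from h import *
tool([.55,-.24,.15],np.pi/2)
E
```

```text
pos [0.4518 0.3253 0.1526] rot [ 0.003 -0.002  0.009] d_before [-0.5662  0.093   0.0018] d_after_rot [-0.5653  0.0982  0.0026]
```

To row units: -0.034 m / 0.3 = -0.1133, -0.02 m / 0.3 = -0.0667.

jog_arm --rows '[[[0,0,0],[-0.0667,0.01,0],0],[[0,0,0],[-0.1133,0.0187,0],0],[[0,0,0],[-0.1133,0.0187,0],0],[[0,0,0],[-0.1133,0.0187,0],0],[[0,0,0],[-0.1133,0.0187,0],0],[[0,0,0],[-0.1133,0.0187,0],0],[[0,0,0],[-0.1133,0.0187,0],0],[[0,0,0],[-0.1133,0.0187,0],0],[[0,0,0],[-0.1133,0.0187,0],0],[[0,0,0],[-0.1133,0.0187,0],0],[[0,0,0],[-0.1133,0.0187,0],0],[[0,0,0],[-0.1133,0.0187,0],0]]'

```text
time_s: 18.97
position: [0.5171, -0.0699, 0.1486]
eef_rot: [-3.137, -0.001, 1.58]
force: [0.8, -0.7, -1.6]
grip_width: 0.448
gripper_force: 29.5
```

jog_arm --rows '[[[0,0,0],[-0.1133,0.0187,0],0],[[0,0,0],[-0.1133,0.0187,0],0],[[0,0,0],[-0.1133,0.0187,0],0],[[0,0,0],[-0.1133,0.0187,0],0],[[0,0,0],[-0.0667,0.0167,0],0],[[0,0,0],[0,0,0],0],[[0,0,0],[0,0,0],0],[[0,0,0],[0,0,0],0],[[0,0,0],[0,0,0],0]]'

```text
time_s: 19.72
position: [0.5466, -0.2227, 0.1495]
eef_rot: [-3.139, -0.002, 1.581]
force: [-0.3, 0.2, -2.5]
grip_width: 0.449
gripper_force: 29.5
```

```bash
python3 - <<'E'
from h import *
tool([.55,-.24,.04],np.pi/2)
T=pose(); a=cams.capture('wrist')[:,:,::-1]; b=cams.capture('top')[:,:,::-1]
cv2.imwrite("pics/w5.png",np.vstack([cv2.resize(a[:300],(560,300)),b[140:340,0:560]]))
E
```

```text
pos [ 0.5466 -0.2227  0.1495] rot [-0.003 -0.002  0.01 ] d_before [-0.0175  0.0035  0.1094] d_after_rot [-0.0173  0.0034  0.1095]
```

View pics/w5.png

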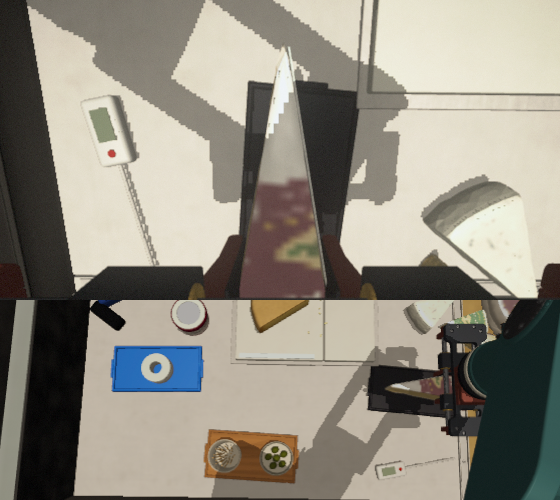

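The wooden and blue trays hold their things. The brie hangs with its tip at wrist (287,48), so I'll check for slip in the jaws.

```bash
python3 - <<'E'
from h import *
T=pose(); t=ray('wrist',(287,48),T[2,3]-.021+.044,T); print(t, t[:2]-T[:2,3])
print('expected at grasp', np.array([.4516,.4216])-[.4514,.3251])
E
```

```text
[ 0.547963   -0.12634975  0.17320122] [0.00072684 0.09661067]
expected at grasp [0.0002 0.0965]
```

To row units: 0.03 m / 0.3 = 0.1, 0.02 m / 0.3 = 0.0667.

jog_arm --rows '[[[0,0,0],[-0.03,0.005,0],0],[[0,0,0],[-0.03,0.005,0.0667],0],[[0,0,0],[0,0,0.1],0],[[0,0,0],[0,0,0.1],0],[[0,0,0],[0,0,0.0667],0],[[0,0,0],[0,0,0.0333],0],[[0,0,0],[0,0,0],0],[[0,0,0],[0,0,0],0],[[0,0,0],[0,0,0],0]]'

```text
time_s: 20.57
position: [0.5522, -0.243, 0.042]
eef_rot: [3.139, 0.001, 1.58]
force: [-0.5, -0.7, -2.6]
grip_width: 0.45
gripper_force: 29.5
```

To row units: 0.008 m / 0.3 = 0.0267, 0.003 m / 0.3 = 0.01.

jog_arm --rows '[[[0,0,0],[0,-0.0067,0.0267],0],[[0,0,0],[0,0,0.0167],0],[[0,0,0],[0,0,0.01],0],[[0,0,0],[0,0,0],0],[[0,0,0],[0,0,0],0],[[0,0,0],[0,0,0],0]]'

```text
time_s: 21.07
position: [0.5489, -0.2423, 0.0248]
eef_rot: [-3.142, -0.0, 1.58]
force: [-0.8, 1.8, 0.4]
grip_width: 0.449
gripper_force: 29.6
```

jog_arm --rows '[[[0,0,0],[0,0,0],0.7],[[0,0,0],[0,0,0],0.8],[[0,0,0],[0,0,0],0.8],[[0,0,0],[0,0,0],0.8],[[0,0,0],[0,0,-0.0667],0.9],[[0,0,0],[0,0,-0.1],1],[[0,0,0],[0,0,-0.1333],1],[[0,0,0],[0,0,-0.1333],1],[[0,0,0],[0.1,-0.0667,-0.0667],1],[[0,0,0],[0.1,-0.0667,0],1],[[0,0,0],[0,0,0],1],[[0,0,0],[0,0,0],1]]'

```text
time_s: 22.07
position: [0.5074, -0.1815, 0.1751]
eef_rot: [-3.142, -0.0, 1.581]
force: [0.2, 0.0, 0.3]
grip_width: 1.001
gripper_force: 0.0
```

```bash
python3 - <<'E'
from h import *
cv2.imwrite("pics/e.png",cv2.resize(np.vstack([cams.capture('side')[90:370,120:400,::-1]]),(600,600)))
E
```

View pics/e.png

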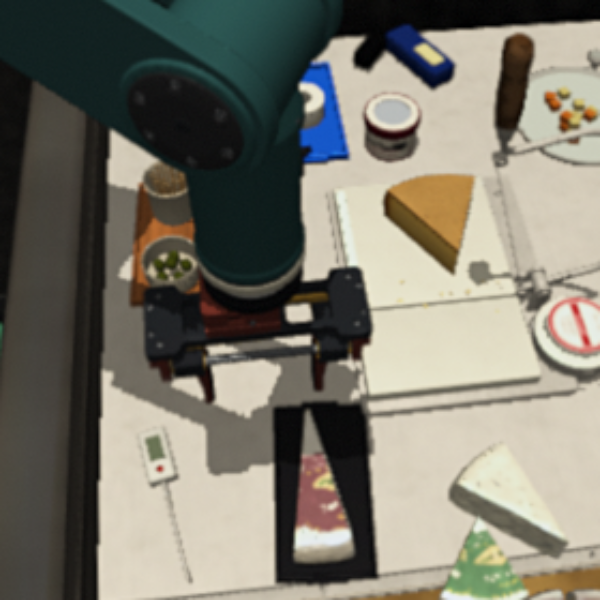

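The brie lies flat inside the black tray, and the cup and olives stand in the wooden one. In the earlier top view they were about ±51 mm along its middle line, and the roll is in the blue tray. The arm is clear, so I'm handing in.

```bash
python3 -c "
from workcell import bot, cams, probe_bus, close_job
print(close_job())"
```

```text
the job is handed in; nothing more can be done
None
```

The job is handed in: the pictures showed the brie wedge in the black tray, the cup of picks and the olives in the wooden one, and the labels in the blue one, with the jar untouched; no verdict came back.

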